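Latch the shield box door

TASK

Close the shield box up for a test: swing its drop-front door up against the gasket, hook the loop of the draw latch under the lip of the keeper on the door, then push the latch lever over centre until it stays down and clamps the door. Work by feel and do not force the door, the loop or the lever; leave the other things on the box and table where they are.

Things in the scene. Friction and masses are not known exactly. Their poses are not given: they have to be found in the camera images.
- shield_box: Aluminium RF shield box, fixed: 240 deep (x) x 280 wide (y), flat top 130 mm above the table. Origin: centre of its underside, on the table. x points from the door side to the back (the door is on the -x side, facing the robot), y left, z up. A draw latch stands on the top at y = 0.
- door_hinge (a joint): Drop-front door, hinged along its lower edge (axis along y at x = -122, z = 30 mm in the box frame). 0 = upright, resting on its gasket; positive (rad) = leaning out towards the robot; slightly negative = gasket squeezed by the latch. A friction stay holds it at any angle; about 6 to 9 N near its upper edge swings it shut.
- box_door: The door: panel, 16 mm thick, 280 wide, 4 to 100 mm above the hinge; origin on the hinge axis at mid width, x to the back, z up the panel. Outer face at x = -18 mm, bare except for the keeper's bracket in the middle (30 mm wide, sticking out 22 mm).
- keeper_mid (a point): Middle setting of the keeper's seat, a point fixed on the door: door shut, 75 mm in front (-x) of the lever's pivot and level with it (x = -137, z = 156 mm in the box frame). The keeper's foot is slotted and set by hand: the true seat (where the centre of the hooked bar lies) is up to 5 mm above or below this point; that is not reported.
- keeper_foot (a point): Centre of the keeper's bolted foot on the door face. Steel keeper, 16 mm wide, measured from its true seat: post face 3 mm behind (+x); lip over the seat, tip straight above it, underside 4 and top 8.5 mm up; flat ledge 6 mm below, reaching 25 mm forward (-x). The bar goes over the lip, down in front of it on to the ledge, then back under it to the post; 4 mm of height to spare.
- lever_pivot (a point): Pivot pin of the latch lever, along y, fixed on the box at x = -62, y = 0, z = 156 mm in the box frame (26 mm above the box's top).
- lever_turn (a joint): Latch lever. 0 = closed, handle lying back over the top, away from the door; grows as it is raised and swung over towards the door, stop at 2.08 rad. Stiff pivot (0.035 N m): stays where left. With the loop hooked it is slack down to about 1.6 to 0.85 rad, then takes up to 0.15 to 0.7 N m; centre is near 0.2 rad, past it the lever is drawn shut against a rubber stop and stays.
- latch_lever: The lever. Origin on the pivot pin, x along the handle to its end, z out of the side that is on top when closed. Rubber grip from 35 to 75 mm from the pin, 16 wide, 11 mm thick. The handle is pushed on its z side, the side that faces the door while open.
- handle_grip (a point): Middle of the rubber grip's pushing (z) face, 55 mm from the pivot pin.
- latch_loop: The latch's U-shaped loop. Origin B: its pivot on the lever, 18 mm from the pin, at (lever value - 0.209 rad) up from the box's +x. -x runs along the legs to the end bar, y across. Legs: 6 mm rods, 36 mm over outsides, 24 inside. The 6 mm end bar lies 80 to 90 mm from B: the threaded legs are set anew each time and this is not reported. Legs stretch 1 mm per 7 N.
- loop_pivot (a point): Middle of the loop's pivot B on the lever. The pivot is stiff: the loop stays at its angle to the lever where left (at the start forward and up, 35 to 70 degrees), so turning the lever swings the loop too unless its bar is held, for instance under the keeper's lip. Pushing the loop forward swings the lever to its stop; a short loop clears the lip only with the lever near its stop.
- amp_a: Finned cast amplifier housing on the table, 130 x 90 x 50 mm, not part of the job. Origin: centre of underside.
- amp_b: Finned cast amplifier housing on the table, 160 x 100 x 50 mm, not part of the job. Origin: centre of underside.
- pad_block: Small aluminium attenuator block, 45 x 26 x 20 mm, lying loose on the rear left of the shield box's top; leave it. Origin: centre of underside.
- driver: Screwdriver on the table, leave it. Origin: centre of underside.
- wrench: Wrench on the table, leave it. Origin: centre of underside.
- tape: Roll of tape, 90 mm across, 48 mm high, leave it. Origin: centre of underside.
- jar: Clear jar with black cap, 60 mm across, 75 mm high, leave it. Origin: centre of underside.

How it is judged (in metres and radians):
On the way, in this order (a step that is already met when the one before it is completed fails the run):
1. the door is shut against its gasket while the lever is still open (value of joint door_hinge below 0.02 rad and value of joint lever_turn above 0.6 rad), for 0.2 s.
2. the latch is thrown with its loop pulling on the keeper (value of joint lever_turn below 0.06 rad and contact force between latch_loop and box_door above 8 N), for 0.2 s.
At the end, for the whole second after the job is handed in: The lever lies closed (joint below 0.06 rad), the loop is hooked on the keeper and pulls on it with more than 8 N, and the door is shut on its gasket (joint below 0.006 rad) (all of step 2 and value of joint door_hinge below 0.006 rad); the robot touches nothing.
It fails at once if the door panel or keeper is pushed with more than 30 N (contact force between any of the fingers, the arm and box_door above 30 N).
It fails at once if the loop is pressed or pulled against the keeper with more than 20 N while the gripper handles it (contact force between the fingers and latch_loop above 0.5 N and contact force between latch_loop and box_door above 20 N).
It fails at once if the lever's handle is pushed with more than 30 N (contact force between any of the fingers, the arm and latch_lever above 30 N and contact force between the fingers and latch_loop below 0.5 N).
It fails at once if one of the other things on the box or table is moved by more than 25 mm (distance of any of amp_a, amp_b, pad_block, driver, wrench, tape, jar from where it was at the start of the episode above 0.025 m).
It also fails if it takes over 72 s, if anything falls off the work surface, if the arm or the gripper's body presses on something with over 40 N, if the wrist force passes 120 N, or if a joint passes its speed limit or range.

ROBOT

A 7-joint arm with a two-finger parallel gripper is mounted at the origin on the work surface. World frame = base frame: x ahead of the robot, y to its left, z up, the work surface at z = 0. Lengths are in m, angles in degrees, forces in N, time in s.
With the tool pointing down it reaches from about 0.425 to 0.875 m from the base axis. Payload 4.7 kg.
Tool frame: the origin (TCP) lies at the very end of the fingers, on their centre line; the grasp point (between the pads) lies 19 mm behind it; z points along the fingers, y is the line along which they close (so a half turn about z gives the same grasp; the last joint's range is limited). The gripper opens to 87 mm and grips with 3 to 60 N. Pads are 19 mm wide; open, the fingers measure 117 mm over their backs; the gripper's body (75 mm by 190 mm) begins 51 mm behind the grasp point.
Start: joints at [-72.244, 18.392, -4.016, 83.108, 1.295, 78.541, -3.26], TCP at [0.19, 0.622, 0.223] pointing down, gripper open.
Joint ranges: [-163.93, 163.93], [-17.29, 119.83], [-79.2, 71.16], [3.27, 140.29], [-89.18, 269.18], [5.43, 117.66], [-154.24, 154.24]. Speed limits (degrees/s): [147.25, 147.25, 180, 180, 180, 180, 180].

INTERFACE

Orientations are given as [roll, pitch, yaw] about the fixed x, y, z axes, in that order (R = Rz(yaw) Ry(pitch) Rx(roll)).
In Python, from cell import telemetry, cams, env gives the robot as it stands.
- The arm moves only by the tool arm_command, never from a script. Its argument "series" is text: rows parted by semicolons, each of 5 numbers parted by spaces: the shift along the tool's x, y, z in mm, then the turn about the tool's z in rad, then the closure in counts, from 0 (fully open) to 255 (shut). A call has 1 to 20 rows; each row shifts and turns the commanded pose from where the row before left it, along the tool's axes as they then stand; what a row does not reach is not made up. A row lasts 1/12 s, in which the tool goes at most 41.7 mm and 7.16 degrees, less where a joint would pass 70% of its speed; a pose out of reach is approached as far as the arm can. A call is refused whole if a number of a shift passes 41.7 or a number of a turn 0.125, either way. A call with a gripper value outside its range is refused whole. The fingers move at their own pace and stop on an object; "squeeze" is the grip in N (left out, the last holds). Time passes only in rows, so rows that do not move let the fingers close. It gives the time, the measured TCP pose, the force, the opening and the grip force at its end, in the units of the state.
- telemetry.get_obs(): the state, without advancing time (a new reading comes with each control period).
- cams.read_camera(name): name is "scene" or "top" or "wrist"; returns the picture (400x640x3 uint8, blue, green, red); there is no depth.
- cams.calibration(name): a dict with "K" (3x3 intrinsics, pixels), "origin" and "rotation" of the camera in the world; the wrist camera has in their place "hand_eye" (4x4, takes a point from camera to tool coordinates, whose origin is the TCP and whose axes are the flange's). Camera axes: x right, y down, z forward; pixel columns grow to the right and rows downward; lengths in m; the calibration is good to about 2 mm. A picture is of the moment at which its call begins: read the wrist's pose just before it. calibration takes no time and is no camera call.
- env.sign_off(): hands the job in; it is judged then, once.
The state is a dict: "time_s": time; "qpos": joint angles; "joint_velocities": joint speeds; "effort": joint torques, N m; "tool_pos": TCP position; "tool_rot": TCP orientation; "force": force on the tool from outside, world axes, zero at the start; "wrist_torque": the same for the moment, N m; "grip_width": finger opening in m; "grasp_force": force on a finger pad.
Only numpy, scipy, OpenCV 4.12 (cv2) and the standard library are available. Lean on these libraries where they do the work, as an engineer would, in place of code of your own. Each camera call takes 0.05 s, during which the arm holds its last target. There are 200 camera calls.

## Working session

There is one attempt and no reset: what is moved stays moved. The work goes in short steps, Python scripts to look and compute and a tool call to move; the robot and the scene stay as the last step left them, time stands still between calls to the robot, and variables do not carry over. Pictures are saved under pics/ and viewed, at most 10 in all, crops included, and the job is handed in when it is done.

Besides the shell and the picture viewer there is one more tool, called after "Emit:" as a command line: name --argument value ..., lists and objects as JSON in quotes. arm_command: Moves the arm, as the interface text tells. Its arguments: {"type":"object","properties":{"series":{"type":"string"},"squeeze":{"type":"number"}},"required":["series"]}

```bash
mkdir -p pics; ls; python3 - <<'E'
from cell import telemetry, cams, env
import cv2,numpy as np
o=telemetry.get_obs();print(o)
for n in("scene","top"):
    cv2.imwrite(f"pics/{n}0.png",cams.read_camera(n)); print(n,cams.calibration(n))
print(cams.calibration("wrist"))
E
```

```text
pics
{'time_s': 0.0, 'qpos': array([-72.24479745,  18.43794486,  -4.01578425,  83.17729745,
         1.29619704,  78.54085801,  -3.25902753]), 'joint_velocities': array([ 0.03023195,  0.01017205, -0.00214162,  0.04470823, -0.06030585,
        0.00869293, -0.06760247]), 'effort': array([-7.76639672e-05, -4.91296971e+01, -4.03763736e-01, -3.12533462e+01,
       -6.39255135e-02,  4.40199778e-02,  1.83264392e-04]), 'tool_pos': array([0.18935695, 0.62120711, 0.22145321]), 'tool_rot': array([-1.79889215e+02,  6.99742237e-03,  1.63056058e+02]), 'force': array([0.85747622, 0.50174126, 0.33844445]), 'wrist_torque': array([ 0.01356582, -0.01717722, -0.00642054]), 'grasp_force': 0.0, 'grip_width': 0.0872190499920771}
scene {'K': array([[421.88204415,   0.        , 323.42580459],
       [  0.        , 421.88204415, 208.64288726],
       [  0.        ,   0.        ,   1.        ]]), 'origin': array([1.48623523, 0.12752636, 0.7725592 ]), 'rotation': array([-123.53703137,    0.47940072,   98.85134248])}
top {'K': array([[432.78353513,   0.        , 316.88922495],
       [  0.        , 432.78353513, 196.89498172],
       [  0.        ,   0.        ,   1.        ]]), 'origin': array([ 0.31636997, -0.0280897 ,  1.44292538]), 'rotation': array([-170.87261592,    1.20421431,  -90.27892741])}
{'K': array([[352.34187447,   0.        , 324.87398165],
       [  0.        , 352.34187447, 199.19050231],
       [  0.        ,   0.        ,   1.        ]]), 'hand_eye': array([[-7.96616623e-04, -9.58920485e-01, -2.83673877e-01,
         7.73313723e-02],
       [ 9.99999680e-01, -7.85733297e-04, -1.52148707e-04,
         1.04209243e-03],
       [-7.69934984e-05, -2.83673907e-01,  9.58920804e-01,
        -1.63255024e-01],
       [ 0.00000000e+00,  0.00000000e+00,  0.00000000e+00,
         1.00000000e+00]])}
```

View pics/scene0.png

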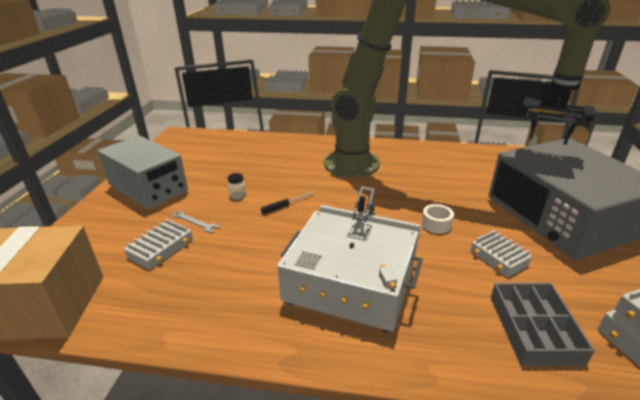

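View pics/top0.png

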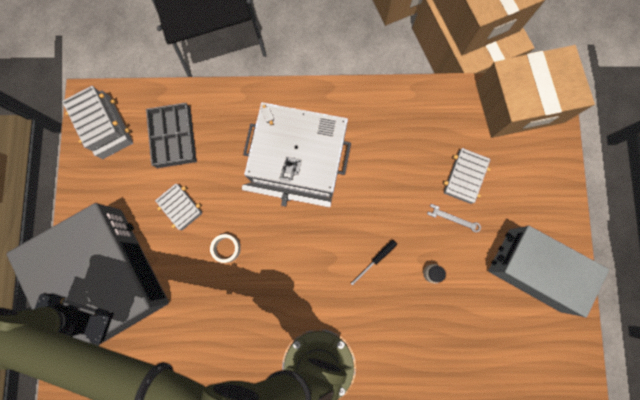

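The scene view shows the box at about (350,260), its latch at (362,210). In the top view the box is around (297,150), its front edge towards the robot and its door leaning slightly out at rows 180-205. I'll take the box pose from the top view.

```bash
cat > h.py <<'E'
from cell import telemetry, cams, env
import cv2,numpy as np
from scipy.spatial.transform import Rotation as Ro
def cam(name,obs=None):
    c=cams.calibration(name);K=c["K"]
    if name=="wrist":
        o=obs or telemetry.get_obs();T=np.eye(4);T[:3,:3]=Ro.from_euler("xyz",o["tool_rot"],degrees=True).as_matrix();T[:3,3]=o["tool_pos"]
        T=T@c["hand_eye"];return K,T[:3,:3],T[:3,3]
    return K,Ro.from_euler("xyz",c["rotation"],degrees=True).as_matrix(),np.array(c["origin"])
def ray(C,uv):
    K,R,o=C;return o,R@np.linalg.solve(K,[uv[0],uv[1],1.])
def onz(C,uv,z):
    o,d=ray(C,uv);return o+d*(z-o[2])/d[2]
def proj(C,p):
    K,R,o=C;q=K@(R.T@(np.asarray(p)-o));return q[:2]/q[2]
def tri(L):
    A=np.zeros((3,3));b=np.zeros(3)
    for o,d in L:
        d=d/np.linalg.norm(d);P=np.eye(3)-np.outer(d,d);A+=P;b+=P@o
    x=np.linalg.solve(A,b);return x,[np.linalg.norm(np.cross(x-o,d/np.linalg.norm(d))) for o,d in L]
E
python3 - <<'E'
from h import *
im=cv2.imread("pics/top0.png");x0,y0=230,90
m=((im.min(2)>150)&(im.max(2).astype(int)-im.min(2)<30)).astype(np.uint8)
m[:, :230]=0;m[:,365:]=0;m[:90]=0;m[215:]=0
m=cv2.morphologyEx(m,cv2.MORPH_OPEN,np.ones((3,3)))
n,l,s,c=cv2.connectedComponentsWithStats(m);print(s)
k=1+s[1:,4].argmax();cs=cv2.findContours((l==k).astype(np.uint8),0,2)[0][0]
r=cv2.minAreaRect(cs);b=cv2.boxPoints(r);C=cam("top")
for p in b: print(p,onz(C,p,.13))
cv2.imwrite("pics/topc.png",cv2.resize(im[90:215,230:365],None,fx=5.5,fy=4.7,interpolation=cv2.INTER_CUBIC) if 0 else cv2.resize(im[90:215,230:365],None,fx=4.7,fy=4.7,interpolation=cv2.INTER_CUBIC))
E
```

```text
[[     0      0    640    400 249264]
 [   245    104    102     88   6159]
 [   324    125      5      7     23]
 [   284    167      8     11     68]
 [   254    179      3      3      9]
 [   259    180      3      3      9]
 [   263    181      4      3     12]
 [   269    182      3      3      9]
 [   243    185     39     12    191]
 [   284    185      4      3     12]
 [   290    186      3      3      9]
 [   299    188      4      3     12]
 [   305    189      3      3      9]
 [   314    191      4      3     12]
 [   288    194     42     12    202]]
[244.24356 174.87679] [0.59870095 0.22410021 0.13      ]
[258.64816 101.05329] [0.83927139 0.18315313 0.13      ]
[347.41495 118.37364] [ 0.77805093 -0.09924194  0.13      ]
[333.01035 192.19714] [ 0.54171627 -0.05119104  0.13      ]
```

View pics/topc.png

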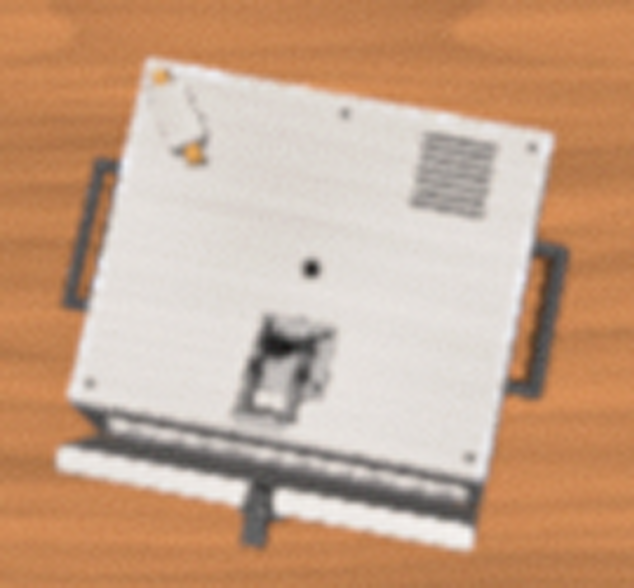

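The enlarged top view shows the box top's corners in the crop at (148,58), (553,133), (487,480) and (70,402). The latch is at about (270,370), and the keeper bracket at (256,510) on the leaning door. I'll fit the box pose to the corners.

```bash
python3 - <<'E'
from h import *
C=cam("top")
px=[(148,58),(553,133),(487,480),(70,402)];M=np.array([[.12,.14],[.12,-.14],[-.12,-.14],[-.12,.14]])
W=np.array([onz(C,(230+a/4.7-.4,90+b/4.7-.4),.13)[:2] for a,b in px]);print(W)
mc,wc=M.mean(0),W.mean(0);U,S,V=np.linalg.svd((M-mc).T@(W-wc));R=V.T@U.T
t=wc-R@mc;yaw=np.degrees(np.arctan2(R[1,0],R[0,0]));print(t,yaw,W-(M@R.T+t))
T=lambda p:np.r_[R@p[:2]+t,p[2]]
for p in [(-.062,0,.156),(-.137,0,.156),(-.145,.1,.13)]:print(p,T(np.array(p)))
E
```

```text
[[ 0.83619104  0.17528057]
 [ 0.77962577 -0.09877662]
 [ 0.54317632 -0.05184232]
 [ 0.59788334  0.223302  ]]
[0.68921912 0.06199091] -11.392630830920863 [[ 0.00168195 -0.00024811]
 [ 0.00042544  0.00017775]
 [-0.00075283 -0.00029546]
 [-0.00135456  0.00036582]]
(-0.062, 0, 0.156) [0.62844073 0.07423785 0.156     ]
(-0.137, 0, 0.156) [0.55491849 0.08905269 0.156     ]
(-0.145, 0.1, 0.13) [0.56682924 0.1886626  0.13      ]
```

Emit:
arm_command --series "-15 -11 -2 0 0;-29 -22 -3 0 0;-29 -22 -3 0 0;-29 -22 -3 0 0;-29 -22 -4 0 0;-29 -22 -4 0 0;-29 -22 -4 0 0;-29 -22 -4 0 0;-29 -22 -4 0 0;-29 -22 -4 0 0;-29 -22 -4 0 0;-29 -22 -4 0 0;-29 -22 -4 0 0;-29 -22 -4 0 0;-29 -22 -3 0 0;-29 -22 -3 0 0;-29 -22 -3 0 0;-29 -22 -3 0 0;-10 -10 -2 0 0;0 0 0 -0.097 0"

```text
time_s: 1.77
tool_pos: [0.5717, 0.0871, 0.2875]
tool_rot: [-179.9, 0.1, 168.2]
force: [-1.2, 0.3, -0.2]
grip_width: 0.0873
grasp_force: 0.0
```

```bash
cat >> h.py <<'E'
BT=np.array([0.68921912,0.06199091]);BY=np.radians(-11.39)
BR=np.array([[np.cos(BY),-np.sin(BY)],[np.sin(BY),np.cos(BY)]])
def w2b(p): return np.r_[BR.T@(np.asarray(p)[:2]-BT),p[2]]
def b2w(p): return np.r_[BR@np.asarray(p)[:2]+BT,p[2]]
def shot(name,fn):
    import pickle
    o=telemetry.get_obs();C=cam(name,o);im=cams.read_camera(name)
    cv2.imwrite(f"pics/{fn}.png",im);pickle.dump(C,open(f"pics/{fn}.pkl","wb"));return im,C
def st():
    o=telemetry.get_obs();print(round(o["time_s"],2),"tcp box mm",(w2b(o["tool_pos"])*1000).round(1),"rot",np.round(o["tool_rot"],2),"F box",np.r_[BR.T@o["force"][:2],o["force"][2]].round(1),"w",round(o["grip_width"]*1000,1),round(float(o["grasp_force"]),1))
E
python3 - <<'E'
from h import *
im,C=shot("wrist","w1");st()
for p in [(-.062,0,.156),(-.137,0,.156),(-.12,.14,.13),(-.12,-.14,.13)]:print(p,proj(C,b2w(np.array(p))).round())
E
```

```text
1.82 tcp box mm [-121.7    3.8  287.2] rot [-179.92    0.    168.8 ] F box [0.1 0.8 0.1] w 87.0 0.0
(-0.062, 0, 0.156) [323. 250.]
(-0.137, 0, 0.156) [322. 169.]
(-0.12, 0.14, 0.13) [473. 180.]
(-0.12, -0.14, 0.13) [173. 182.]
```

View pics/w1.png

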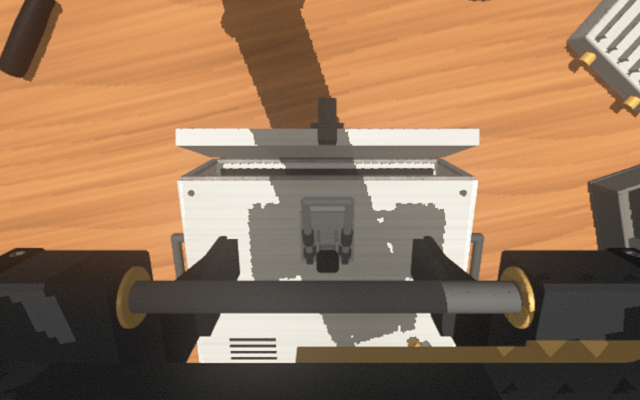

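The wrist view looks down with the robot side at the top. The loop's end bar is at about (328,201) with legs at columns 305 and 350, the handle end is at (327,260), the keeper at (327,115) and the door's upper outer edge at row 129. I'll shift sideways for a second view to triangulate.

Emit:
arm_command --series "0 20 0 0 0;0 20 0 0 0;0 15 0 0 0;0 5 0 0 0;0 0 0 0 0;0 0 0 0 0"

```text
time_s: 2.32
tool_pos: [0.5815, 0.1513, 0.2873]
tool_rot: [-179.9, -0.0, 168.6]
force: [-0.7, -0.2, -0.3]
grip_width: 0.0873
grasp_force: 0.0
```

```bash
python3 - <<'E'
from h import *
im,C=shot("wrist","w2");st()
a=cv2.imread("pics/w1.png")[90:280,230:430];b=im[90:280,160:360]
cv2.imwrite("pics/w12.png",np.hstack([cv2.resize(a,None,fx=2,fy=3,interpolation=2),cv2.resize(b,None,fx=2,fy=3,interpolation=2)]))
E
```

```text
2.37 tcp box mm [-122.9   65.6  287.5] rot [-179.94    0.    168.54] F box [-0.8 -1.6 -0.1] w 86.7 0.0
```

View pics/w12.png

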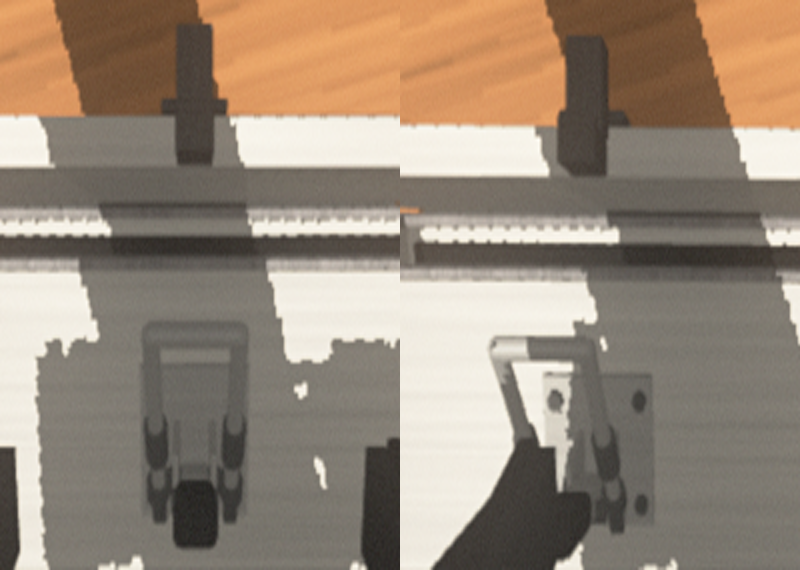

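In the left half (view 1) the bar centre is at (327.5,201.7) and the plate centre at (327.5,236). In the right half (view 2) the bar is at (233,206) and the plate at (259,240). The handle end is hidden by a finger in view 2.

```bash
python3 - <<'E'
from h import *
import pickle
A,B=[pickle.load(open(f"pics/w{i}.pkl","rb")) for i in(1,2)]
def c1(x,y):return (230+x/2-.25,90+y/3-.33)
def c2(x,y):return (160+x/2-.25,90+y/3-.33)
for n,p,q in [("bar",(195,335),(546,348)),("plate",(195,438),(598,450)),("plateFL",(143,362),(543,375)),("plateBR",(247,515),(653,525)),("keepTopFrontL",(177,25),(566,37)),("keepTopFrontR",(213,25),(605,37)),("doorouter",(120,117),None)]:
    if q is None: continue
    q=(q[0]-400,q[1])
    x,e=tri([ray(A,c1(*p)),ray(B,c2(*q))]);print(n,(w2b(x)*1000).round(1),np.round(np.array(e)*1000,1))
# door angle from outer top edge row
o,d=ray(A,(270,129))
for a in np.radians(np.arange(10,45,2)):
    p=np.array([-.122-.018*np.cos(a)-.1*np.sin(a),0,.03+.1*np.cos(a)-.018*np.sin(a)])
    w=onz(A,(270,128.5),p[2]);print(np.degrees(a).round(),(p*1e3).round(),(w2b(w)*1e3).round(1))
E
```

```text
bar [-127.5    3.8  219.6] [0.1 0.1]
plate [-68.2   3.8 138.5] [0.3 0.3]
plateFL [-94.1 -20.2 139.8] [0.5 0.5]
plateBR [-40.7  29.1 137.1] [0. 0.]
keepTopFrontL [-194.8   -3.1  138.2] [0. 0.]
keepTopFrontR [-194.6   12.4  131.6] [0. 0.]
10.0 [-157.    0.  125.] [-168.4  -47.6  125.4]
12.0 [-160.    0.  124.] [-168.3  -47.8  124.1]
14.0 [-164.    0.  123.] [-168.1  -48.   122.7]
16.0 [-167.    0.  121.] [-168.   -48.2  121.2]
18.0 [-170.    0.  120.] [-167.8  -48.5  119.5]
20.0 [-173.    0.  118.] [-167.7  -48.8  117.8]
22.0 [-176.    0.  116.] [-167.5  -49.1  116. ]
24.0 [-179.    0.  114.] [-167.4  -49.4  114. ]
26.0 [-182.    0.  112.] [-167.2  -49.7  112. ]
28.0 [-185.    0.  110.] [-167.   -50.   109.8]
30.0 [-188.    0.  108.] [-166.8  -50.4  107.6]
32.0 [-190.    0.  105.] [-166.6  -50.7  105.3]
34.0 [-193.    0.  103.] [-166.3  -51.1  102.8]
36.0 [-195.    0.  100.] [-166.1  -51.5  100.3]
38.0 [-198.    0.   98.] [-165.9  -51.9   97.7]
40.0 [-200.    0.   95.] [-165.6  -52.3   95. ]
42.0 [-202.    0.   92.] [-165.4  -52.8   92.3]
44.0 [-204.    0.   89.] [-165.1  -53.2   89.4]
```

```bash
cat >> h.py <<'E'
BT=BT+BR@np.array([0,.0038])
E
```

Emit:
arm_command --series "27 14 0 0 255;27 14 0 0 255;27 14 0 0 255;26 13 0 0 255;0 0 35 0 255;0 0 35 0 255;0 0 35 0 255;0 0 35 0 255;0 0 30 0 255;0 0 10 0 255;0 0 0 0 255;0 0 0 0 255" --squeeze 10

```text
time_s: 3.37
tool_pos: [0.4884, 0.2263, 0.1086]
tool_rot: [180.0, 0.0, 168.5]
force: [0.8, 0.2, 0.1]
grip_width: 0.0146
grasp_force: 0.0
```

Emit:
arm_command --series "-15 0 0 0 255;-15 0 0 0 255;-8 0 0 0 255;-5 0 0 0 255;-5 0 0 0 255;-4 0 0 0 255;-3 0 0 0 255;-3 0 0 0 255;0 0 0 0 255"

```text
time_s: 4.12
tool_pos: [0.5416, 0.2169, 0.1079]
tool_rot: [-180.0, -0.3, 168.7]
force: [-8.2, 1.0, 6.9]
grip_width: 0.0002
grasp_force: 3.9
```

```bash
python3 -c "
from h import *
st()"
```

```text
4.12 tcp box mm [-175.3  118.9  107.9] rot [-180.     -0.35  168.7 ] F box [-8.3 -0.6  6.9] w 0.2 3.9
```

Emit:
arm_command --series "-3 0 0 0 255;-3 0 0 0 255;-3 0 0 0 255;-3 0 0 0 255;-3 0 0 0 255;0 0 0 0 255"

```text
time_s: 4.62
tool_pos: [0.5575, 0.2141, 0.1079]
tool_rot: [179.9, -0.2, 168.7]
force: [-5.5, 1.3, 3.0]
grip_width: 0.0006
grasp_force: 2.6
```

```bash
python3 -c "
from h import *
st()"
```

```text
4.62 tcp box mm [-159.2  119.3  107.9] rot [179.94  -0.2  168.7 ] F box [-5.6  0.2  3. ] w 0.6 2.6
```

Emit:
arm_command --series "-2 0 0 0 255;-2 0 0 0 255;-2 0 0 0 255;0 0 0 0 255"

```text
time_s: 4.95
tool_pos: [0.5637, 0.2127, 0.1079]
tool_rot: [179.9, -0.2, 168.7]
force: [-5.6, 1.4, 3.8]
grip_width: 0.0003
grasp_force: 2.6
```

Emit:
arm_command --series "-1.5 0 0 0 255;-1.5 0 0 0 255;0 0 0 0 255"

```text
time_s: 5.2
tool_pos: [0.5643, 0.2126, 0.1078]
tool_rot: [180.0, -0.4, 168.7]
force: [-10.5, 2.1, 8.8]
grip_width: 0.0004
grasp_force: 5.6
```

Emit:
arm_command --series "-1.5 0 0 0 255;0 0 0 0 255;0 0 0 0 255"

```text
time_s: 5.45
tool_pos: [0.5643, 0.2126, 0.1078]
tool_rot: [-180.0, -0.6, 168.7]
force: [-14.3, 1.4, 11.2]
grip_width: 0.0004
grasp_force: 7.3
```

```bash
python3 -c "
from h import *
st()"
```

```text
5.45 tcp box mm [-152.2  119.2  107.8] rot [-179.97   -0.58  168.75] F box [-14.3  -1.5  11.2] w 0.4 7.3
```

Emit:
arm_command --series "8 0 0 0 255;17 0 -10 0 255;0 0 -35 0 200;0 0 -40 0 150;0 0 -40 0 100;0 0 -40 0 50;0 -30 -15 0 0;-5 -30 0 0 0;-5 -30 0 0 0;-5 -25 0 0 0;0 -4 0 0 0;0 0 0 0 0;0 0 0 0 0"

```text
time_s: 6.53
tool_pos: [0.5364, 0.0962, 0.2876]
tool_rot: [179.9, 0.0, 168.6]
force: [0.3, 0.4, 0.3]
grip_width: 0.0662
grasp_force: 0.0
```

```bash
python3 - <<'E'
from h import *
im,C=shot("wrist","w3");st()
for p in [(-62,0,156),(-137,0,156),(-127,0,217),(-120,140,130),(-120,-140,130)]:print(p,proj(C,b2w(np.array(p)/1e3)).round())
E
```

```text
6.58 tcp box mm [-156.9    0.4  287.4] rot [1.7996e+02 1.0000e-02 1.6871e+02] F box [-0.2  1.3  1.1] w 69.7 0.0
(-62, 0, 156) [324. 285.]
(-137, 0, 156) [324. 210.]
(-127, 0, 217) [324. 249.]
(-120, 140, 130) [469. 218.]
(-120, -140, 130) [179. 218.]
```

View pics/w3.png

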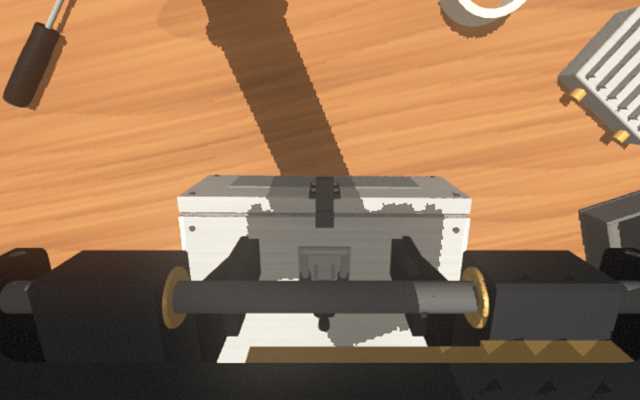

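The view shows the loop bar at (324,251) and the keeper strip at column 324, rows 177-227. The tool is centred on the latch and the door is upright. Next I grasp the loop's bar end from its sides.

Emit:
arm_command --series "-12 0 10 0 0;-13 0 20 0 0;0 0 20 0 0;0 0 16 0 0;0 0 10 0 0;0 0 5 0 0;0 0 0 0 120;0 0 0 0 140;0 0 0 0 255;0 0 0 0 255;0 0 0 0 255;0 0 0 0 255" --squeeze 6

```text
time_s: 7.58
tool_pos: [0.561, 0.0907, 0.2072]
tool_rot: [180.0, 0.1, 168.6]
force: [0.1, 0.0, -0.6]
grip_width: 0.0547
grasp_force: 0.0
```

```bash
python3 - <<'E'
from h import *
st();im,C=shot("wrist","w4")
cv2.imwrite("pics/w4c.png",cv2.resize(im[150:350,200:450],None,fx=3,fy=3,interpolation=2))
E
```

```text
7.58 tcp box mm [-131.3   -0.9  207.2] rot [1.7996e+02 6.0000e-02 1.6861e+02] F box [ 0.1  0.  -0.6] w 54.7 0.0
```

View pics/w4c.png

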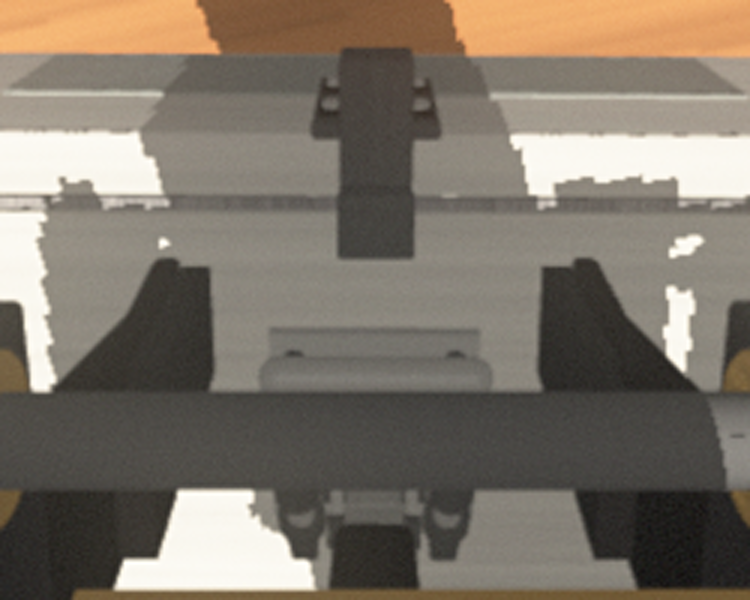

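The loop bar spans crop columns 260-492 at row 374, between the open fingers (inner edges at 212 and 540) and centred. I'll close now.

Emit:
arm_command --series "0 0 0 0 255;0 0 0 0 255;0 0 0 0 255;0 0 0 0 255;0 0 0 0 255;0 0 0 0 255" --squeeze 8

```text
time_s: 8.13
tool_pos: [0.5607, 0.0907, 0.2066]
tool_rot: [180.0, 0.0, 168.6]
force: [0.2, -0.1, 0.3]
grip_width: 0.0353
grasp_force: 8.0
```

```bash
python3 -c "
from h import *
st()"
```

```text
8.13 tcp box mm [-131.6   -1.   206.6] rot [179.99   0.   168.61] F box [ 0.2 -0.   0.3] w 35.3 8.0
```

Emit:
arm_command --series "1.5 0 0 0 255;1.5 0 0 0 255;1.5 0 0 0 255;0 0 0 0 255"

```text
time_s: 8.47
tool_pos: [0.5569, 0.0914, 0.2062]
tool_rot: [180.0, 0.1, 168.6]
force: [3.7, -0.5, -4.0]
grip_width: 0.0351
grasp_force: 8.0
```

```bash
python3 -c "
from h import *
st()"
```

```text
8.47 tcp box mm [-135.5   -1.1  206.2] rot [1.800e+02 9.000e-02 1.686e+02] F box [ 3.8  0.3 -4. ] w 35.1 8.0
```

Emit:
arm_command --series "1.5 0 0 0 255;1.5 0 0 0 255;0 0 0 0 255"

```text
time_s: 8.72
tool_pos: [0.5549, 0.0916, 0.2064]
tool_rot: [-180.0, 0.2, 168.6]
force: [7.9, -1.1, -5.5]
grip_width: 0.0349
grasp_force: 8.0
```

```bash
python3 -c "
from h import *
st()"
```

```text
8.72 tcp box mm [-137.5   -1.3  206.4] rot [-180.      0.22  168.58] F box [ 8.   0.5 -5.5] w 34.9 8.0
```

Emit:
arm_command --series "-2 0 0 0 255;2.3 0 3.9 0 255;2.3 0 3.9 0 255;2.2 0 4 0 255;1.6 0 4.3 0 255;1.6 0 4.3 0 255;1.5 0 4.3 0 255;0 0 0 0 255"

```text
time_s: 9.38
tool_pos: [0.543, 0.0943, 0.1808]
tool_rot: [-180.0, -0.1, 168.6]
force: [1.3, 0.0, -0.6]
grip_width: 0.0356
grasp_force: 8.0
```

```bash
python3 -c "
from h import *
st()"
```

```text
9.38 tcp box mm [-149.7   -1.   180.8] rot [-1.7997e+02 -1.1000e-01  1.6864e+02] F box [ 1.3  0.3 -0.6] w 35.6 8.0
```

Emit:
arm_command --series "0.8 0 4.5 0 255;0.8 0 4.5 0 255;0.8 0 4.5 0 255;0.2 0 3.5 0 255;0 0 3.3 0 255;0 0 0 0 255"

```text
time_s: 9.88
tool_pos: [0.5405, 0.0948, 0.1604]
tool_rot: [-180.0, -0.1, 168.6]
force: [-2.6, 1.4, 0.6]
grip_width: 0.0358
grasp_force: 8.0
```

```bash
python3 - <<'E'
from h import *
st();im,C=shot("wrist","w5")
cv2.imwrite("pics/w5c.png",cv2.resize(im[150:350,200:450],None,fx=3,fy=3,interpolation=2))
E
```

```text
9.88 tcp box mm [-152.2   -1.   160.4] rot [-1.7997e+02 -1.3000e-01  1.6863e+02] F box [-2.8  0.8  0.6] w 35.8 8.0
```

View pics/w5c.png

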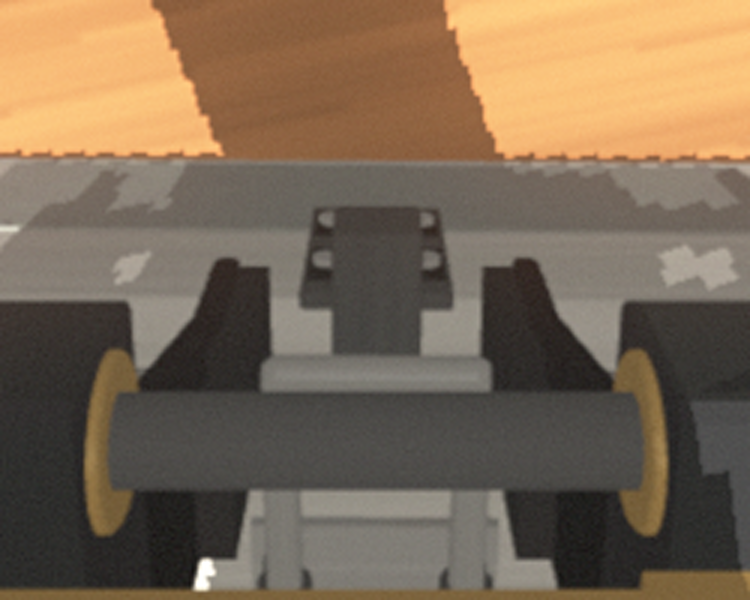

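The bar sits at crop row 374 as before, so there's no slip in the grip, and it is over and in front of the keeper, whose strip spans crop columns 332-420. I'll lower it by feel.

Emit:
arm_command --series "0 0 2.5 0 255;0 0 2.5 0 255;-0.3 0 2.5 0 255;0 0 0 0 255"

```text
time_s: 10.27
tool_pos: [0.5415, 0.0946, 0.1534]
tool_rot: [-180.0, -0.0, 168.6]
force: [-4.3, 0.9, 0.3]
grip_width: 0.0355
grasp_force: 8.0
```

```bash
python3 -c "
from h import *
st()"
```

```text
10.27 tcp box mm [-151.3   -1.   153.4] rot [-1.7998e+02 -5.0000e-02  1.6862e+02] F box [-4.4  0.1  0.3] w 35.5 8.0
```

Emit:
arm_command --series "-0.2 0 2 0 255;-0.2 0 2 0 255;0 0 0 0 255"

```text
time_s: 10.52
tool_pos: [0.5422, 0.0944, 0.1496]
tool_rot: [-180.0, -0.0, 168.6]
force: [-4.4, 1.2, 0.3]
grip_width: 0.0353
grasp_force: 8.0
```

```bash
python3 -c "
from h import *
st()"
```

```text
10.52 tcp box mm [-150.5   -1.1  149.6] rot [-1.7999e+02 -1.0000e-02  1.6861e+02] F box [-4.5  0.3  0.3] w 35.3 8.0
```

Emit:
arm_command --series "-0.2 0 2 0 255;-0.2 0 2 0 255;0 0 0 0 255"

```text
time_s: 10.77
tool_pos: [0.543, 0.0943, 0.1458]
tool_rot: [180.0, 0.0, 168.6]
force: [-2.5, 1.4, -0.5]
grip_width: 0.0352
grasp_force: 8.0
```

```bash
python3 -c "
from h import *
st()"
```

```text
10.77 tcp box mm [-149.8   -1.   145.8] rot [1.8000e+02 4.0000e-02 1.6861e+02] F box [-2.8  0.9 -0.5] w 35.2 8.0
```

Emit:
arm_command --series "-0.3 0 1.5 0 255;-0.3 0 1.5 0 255;0 0 0 0 255"

```text
time_s: 11.02
tool_pos: [0.5435, 0.0941, 0.1429]
tool_rot: [180.0, 0.0, 168.6]
force: [-3.2, 1.0, -0.2]
grip_width: 0.0354
grasp_force: 8.0
```

```bash
python3 -c "
from h import *
st()"
```

```text
11.02 tcp box mm [-149.1   -1.1  142.9] rot [1.8000e+02 4.0000e-02 1.6861e+02] F box [-3.4  0.3 -0.2] w 35.4 8.0
```

Emit:
arm_command --series "-0.3 0 1.5 0 255;-0.3 0 1.5 0 255;0 0 0 0 255"

```text
time_s: 11.27
tool_pos: [0.5442, 0.094, 0.14]
tool_rot: [180.0, 0.1, 168.6]
force: [-1.9, 0.4, -0.1]
grip_width: 0.0354
grasp_force: 8.0
```

```bash
python3 -c "
from h import *
st()"
```

```text
11.27 tcp box mm [-148.5   -1.1  140. ] rot [1.7999e+02 5.0000e-02 1.6860e+02] F box [-2.   0.  -0.1] w 35.4 8.0
```

Emit:
arm_command --series "-0.3 0 1.5 0 255;0 0 0 0 255"

```text
time_s: 11.43
tool_pos: [0.5445, 0.094, 0.1388]
tool_rot: [180.0, 0.0, 168.6]
force: [-1.9, 0.7, 1.2]
grip_width: 0.0353
grasp_force: 8.0
```

```bash
python3 -c "
from h import *
st()"
```

```text
11.43 tcp box mm [-148.2   -1.   138.8] rot [1.7999e+02 5.0000e-02 1.6860e+02] F box [-2.   0.3  1.2] w 35.3 8.0
```

Emit:
arm_command --series "-0.2 0 1 0 255;0 0 0 0 255"

```text
time_s: 11.6
tool_pos: [0.5447, 0.094, 0.1384]
tool_rot: [180.0, 0.0, 168.6]
force: [-2.9, -0.9, 4.7]
grip_width: 0.0353
grasp_force: 8.0
```

```bash
python3 -c "
from h import *
st()"
```

```text
11.6 tcp box mm [-148.    -0.9  138.4] rot [1.7997e+02 4.0000e-02 1.6860e+02] F box [-2.7 -1.4  4.7] w 35.3 8.0
```

Emit:
arm_command --series "0 0 -2.3 0 255;-1.5 0 0 0 255;-1.5 0 0 0 255;0 0 0 0 255"

```text
time_s: 11.93
tool_pos: [0.5462, 0.0936, 0.1391]
tool_rot: [-180.0, -0.1, 168.6]
force: [-4.2, 1.9, 0.2]
grip_width: 0.0356
grasp_force: 8.0
```

```bash
python3 -c "
from h import *
st()"
```

```text
11.93 tcp box mm [-146.4   -1.1  139.1] rot [-1.7996e+02 -1.4000e-01  1.6863e+02] F box [-4.4  1.   0.2] w 35.6 8.0
```

Emit:
arm_command --series "-1.5 0 0 0 255;-1 0 0 0 255;0 0 0 0 255"

```text
time_s: 12.18
tool_pos: [0.5491, 0.093, 0.1393]
tool_rot: [-180.0, -0.1, 168.6]
force: [-4.4, 1.4, -0.4]
grip_width: 0.0352
grasp_force: 8.0
```

```bash
python3 -c "
from h import *
st()"
```

```text
12.18 tcp box mm [-143.5   -1.1  139.3] rot [-1.7997e+02 -9.0000e-02  1.6862e+02] F box [-4.6  0.5 -0.4] w 35.2 8.0
```

Emit:
arm_command --series "-1 0 0 0 255;-1 0 0 0 255;0 0 0 0 255"

```text
time_s: 12.43
tool_pos: [0.5514, 0.0925, 0.1395]
tool_rot: [-180.0, -0.0, 168.6]
force: [-4.4, 1.2, -0.2]
grip_width: 0.0353
grasp_force: 8.0
```

```bash
python3 -c "
from h import *
st()"
```

```text
12.43 tcp box mm [-141.1   -1.1  139.5] rot [-1.7999e+02 -4.0000e-02  1.6861e+02] F box [-4.5  0.3 -0.2] w 35.3 8.0
```

Emit:
arm_command --series "-1 0 0 0 255;-1 0 0 0 255;0 0 0 0 255"

```text
time_s: 12.68
tool_pos: [0.5536, 0.0921, 0.1397]
tool_rot: [-180.0, -0.0, 168.6]
force: [-3.6, 0.9, -0.9]
grip_width: 0.0353
grasp_force: 8.0
```

```bash
python3 -c "
from h import *
st()"
```

```text
12.68 tcp box mm [-138.9   -1.1  139.7] rot [-179.99   -0.    168.61] F box [-3.7  0.2 -0.9] w 35.3 8.0
```

Emit:
arm_command --series "-1 0 0 0 255;-1 0 0 0 255;0 0 0 0 255"

```text
time_s: 12.93
tool_pos: [0.5538, 0.0921, 0.1396]
tool_rot: [-180.0, -0.2, 168.6]
force: [-8.8, 1.1, 2.2]
grip_width: 0.0351
grasp_force: 8.0
```

```bash
python3 -c "
from h import *
st()"
```

```text
12.93 tcp box mm [-138.7   -1.   139.6] rot [-179.97   -0.23  168.63] F box [-8.9 -0.7  2.2] w 35.1 8.0
```

Emit:
arm_command --series "1.2 0 -1.5 0 255;0 0 -1.5 0 255;0 0 -1.2 0 255;0 0 0 0 255"

```text
time_s: 13.27
tool_pos: [0.5537, 0.092, 0.1431]
tool_rot: [-180.0, -0.1, 168.6]
force: [-4.8, 0.8, -7.3]
grip_width: 0.0352
grasp_force: 8.0
```

```bash
python3 -c "
from h import *
st()"
```

```text
13.27 tcp box mm [-138.8   -1.1  143.1] rot [-1.7996e+02 -8.0000e-02  1.6862e+02] F box [-4.8 -0.2 -7.3] w 35.2 8.0
```

The bar is stopped by the lip from above, by the ledge below and by the post behind, so it's hooked. I'll ease off, release and lift away.

Emit:
arm_command --series "0 0 1.2 0 255;0 0 0 0 255;0 0 0 0 100;0 0 0 0 60;0 0 0 0 0;0 0 0 0 0;0 0 0 0 0;0 0 0 0 0;0 0 -15 0 0;0 0 -30 0 0;5 0 -30 0 0;20 0 -25 0 0;0 0 0 0 0;0 0 0 0 0"

```text
time_s: 14.43
tool_pos: [0.5306, 0.0975, 0.2449]
tool_rot: [179.8, 0.2, 168.7]
force: [-0.2, 0.3, -0.2]
grip_width: 0.0867
grasp_force: 0.0
```

```bash
python3 - <<'E'
from h import *
st();im,C=shot("wrist","w6")
cv2.imwrite("pics/w6c.png",cv2.resize(im[150:350,200:450],None,fx=3,fy=3,interpolation=2))
E
```

```text
14.43 tcp box mm [-162.5   -0.3  244.9] rot [179.84   0.21 168.67] F box [-0.2  0.3 -0.2] w 86.7 0.0
```

View pics/w6c.png

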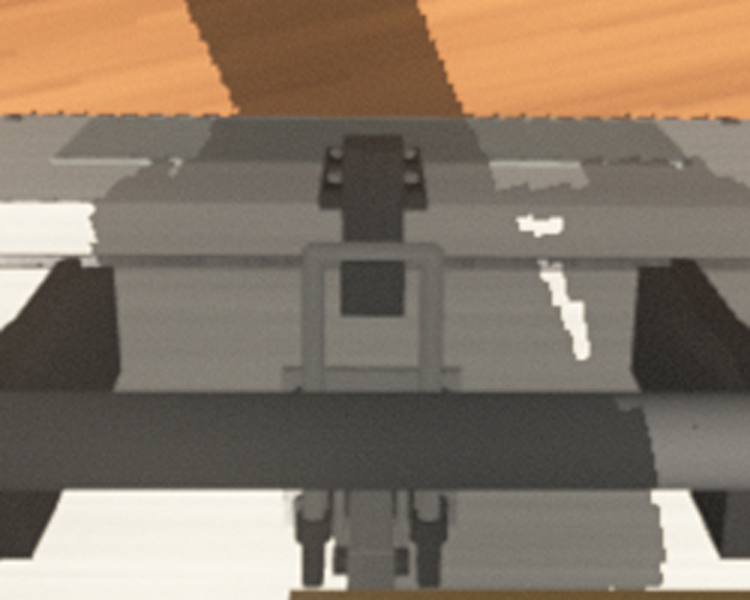

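The view shows the loop horizontal, its bar at about crop (372,252) across the keeper and its legs on both sides. I'll check the bar's position by casting a ray at seat height.

```bash
python3 - <<'E'
from h import *
import pickle
C=pickle.load(open("pics/w6.pkl","rb"))
for y in (241,252,264,315,137): print(y,(w2b(onz(C,(200+372/3-.33,150+y/3-.33),.154))*1e3).round(1))
im=cv2.imread("pics/w6.png");print(im[225:260,[315,320,324,328,332]].mean(2).astype(int).mean(1).astype(int), im[225:260,305].mean(1).astype(int))
E
```

```text
241 [-1.394e+02 -1.000e-01  1.540e+02]
252 [-1.363e+02 -1.000e-01  1.540e+02]
264 [-1.33e+02 -1.00e-01  1.54e+02]
315 [-1.185e+02 -1.000e-01  1.540e+02]
137 [-167.2   -0.   154. ]
[ 61  60  62  60  62  75  94 100 105 109 110  94  59  59  59  61  61  59
  59  61  60  60  62  59  59  59  60  60  59  63  87 121 122 122 124] [121 124 124 121 119 110  99 103 104 109 107 103 106 107 106 105 103 104
 107 105 101 105 103 105 101 104 104 103 103 104 105 106 103 104 103]
```

Emit:
arm_command --series "0 0 0 0 255;0 0 0 0 255;0 0 0 0 255;0 0 0 0 255;0 0 0 0 255;0 0 0 0 255;-20 0 10 0 255;-20 0 10 0 255;-15 0 7 0 255;-8 0 3 0 255;-3 0 0 0 255;-3 0 0 0 255;-3 0 0 0 255;0 0 0 0 255" --squeeze 10

```text
time_s: 15.65
tool_pos: [0.6007, 0.0829, 0.2136]
tool_rot: [180.0, 0.1, 168.6]
force: [0.1, 0.6, -0.4]
grip_width: 0.0038
grasp_force: 0.0
```

```bash
python3 -c "
from h import *
st()"
```

```text
15.65 tcp box mm [-90.9  -0.8 213.6] rot [1.7996e+02 6.0000e-02 1.6862e+02] F box [ 0.   0.6 -0.4] w 3.8 0.0
```

Emit:
arm_command --series "-3 0 0 0 255;-3 0 0 0 255;-3 0 0 0 255;-3 0 0 0 255;0 0 0 0 255"

```text
time_s: 16.07
tool_pos: [0.6127, 0.0801, 0.2129]
tool_rot: [-180.0, 0.0, 168.6]
force: [-0.3, -0.1, -0.3]
grip_width: 0.0006
grasp_force: 0.0
```

```bash
python3 -c "
from h import *
st()"
```

```text
16.07 tcp box mm [-78.6  -1.1 212.9] rot [-1.8000e+02  3.0000e-02  1.6859e+02] F box [-0.3 -0.2 -0.3] w 0.6 0.0
```

Emit:
arm_command --series "-3 0 0 0 255;-3 0 0 0 255;0 0 0 0 255"

```text
time_s: 16.32
tool_pos: [0.6182, 0.0792, 0.2127]
tool_rot: [-180.0, -0.0, 168.6]
force: [-1.4, 0.8, 0.6]
grip_width: 0.0008
grasp_force: 0.5
```

```bash
python3 -c "
from h import *
st()"
```

```text
16.32 tcp box mm [-73.1  -1.  212.7] rot [-1.8000e+02 -4.0000e-02  1.6861e+02] F box [-1.6  0.5  0.6] w 0.8 0.5
```

Emit:
arm_command --series "-3 0 0 0 255;-3 0 0 0 255;-3 0 0 0 255;-3.5 0 0.6 0 255;-3.5 0 1 0 255;0 0 0 0 255"

```text
time_s: 16.82
tool_pos: [0.6328, 0.0762, 0.2104]
tool_rot: [-180.0, -0.2, 168.6]
force: [-5.7, 1.8, 1.6]
grip_width: 0.0004
grasp_force: 2.7
```

```bash
python3 -c "
from h import *
st()"
```

```text
16.82 tcp box mm [-58.1  -1.  210.4] rot [-179.97   -0.2   168.62] F box [-6.   0.7  1.6] w 0.4 2.7
```

Emit:
arm_command --series "-3.6 0 1.4 0 255;-3.6 0 1.4 0 255;-3.6 0 1.6 0 255;0 0 0 0 255"

```text
time_s: 17.15
tool_pos: [0.643, 0.0741, 0.2061]
tool_rot: [-180.0, -0.3, 168.6]
force: [-6.5, 0.0, 1.8]
grip_width: 0.0006
grasp_force: 3.5
```

```bash
python3 -c "
from h import *
st()"
```

```text
17.15 tcp box mm [-47.7  -1.  206.1] rot [-179.96   -0.25  168.62] F box [-6.4 -1.2  1.8] w 0.6 3.5
```

Emit:
arm_command --series "-3.3 0 2 0 255;-3.3 0 2.1 0 255;-3.2 0 2.3 0 255;0 0 0 0 255"

```text
time_s: 17.48
tool_pos: [0.6526, 0.0721, 0.1998]
tool_rot: [-180.0, -0.3, 168.6]
force: [-7.4, 0.8, 3.1]
grip_width: 0.0006
grasp_force: 3.5
```

```bash
python3 -c "
from h import *
st()"
```

```text
17.48 tcp box mm [-38.   -1.1 199.8] rot [-179.97   -0.25  168.62] F box [-7.4 -0.7  3.1] w 0.6 3.5
```

Take-up is smooth at about 8 N. I'll keep following the arc.

Emit:
arm_command --series "-2.8 0 2.6 0 255;-2.8 0 2.7 0 255;-2.7 0 2.8 0 255;0 0 0 0 255"

```text
time_s: 17.82
tool_pos: [0.6607, 0.0705, 0.1915]
tool_rot: [-180.0, -0.2, 168.6]
force: [-5.9, 0.6, 2.2]
grip_width: 0.0005
grasp_force: 2.6
```

```bash
python3 -c "
from h import *
st()"
```

```text
17.82 tcp box mm [-29.6  -1.1 191.5] rot [-179.96   -0.24  168.62] F box [-5.9 -0.6  2.2] w 0.5 2.6
```

Emit:
arm_command --series "-2.2 0 3.1 0 255;-2.2 0 3.2 0 255;-2.1 0 3.3 0 255;0 0 0 0 255"

```text
time_s: 18.15
tool_pos: [0.6684, 0.0691, 0.1822]
tool_rot: [-180.0, -0.1, 168.6]
force: [-2.5, 0.0, 1.7]
grip_width: 0.0007
grasp_force: 1.3
```

```bash
python3 -c "
from h import *
st()"
```

```text
18.15 tcp box mm [-21.8  -1.  182.2] rot [-1.7999e+02 -6.0000e-02  1.6862e+02] F box [-2.5 -0.5  1.7] w 0.7 1.3
```

Emit:
arm_command --series "-1.5 0 3.5 0 255;-1.5 0 3.6 0 255;-1.4 0 3.7 0 255;-1 0 3.7 0 255;0 0 0 0 255"

```text
time_s: 18.57
tool_pos: [0.6742, 0.0675, 0.1671]
tool_rot: [-180.0, 0.0, 168.6]
force: [0.4, -0.3, -0.4]
grip_width: 0.0004
grasp_force: 0.0
```

```bash
python3 -c "
from h import *
st()"
```

```text
18.57 tcp box mm [-15.8  -1.4 167.1] rot [-1.7996e+02  3.0000e-02  1.6859e+02] F box [ 0.4 -0.2 -0.4] w 0.4 0.0
```

Emit:
arm_command --series "-0.7 0 3 0 255;-0.3 0 2.5 0 255;0 0 2 0 255;0 0 0 0 255"

```text
time_s: 18.9
tool_pos: [0.6753, 0.0675, 0.162]
tool_rot: [180.0, 0.1, 168.6]
force: [-1.8, -0.6, 5.3]
grip_width: 0.0007
grasp_force: 2.6
```

```bash
python3 -c "
from h import *
st()"
```

```text
18.9 tcp box mm [-14.8  -1.2 162. ] rot [1.7997e+02 8.0000e-02 1.6860e+02] F box [-1.7 -1.   5.3] w 0.7 2.6
```

Emit:
arm_command --series "0 0 1.2 0 255;0 0 0 0 255;0 0 0 0 255"

```text
time_s: 19.15
tool_pos: [0.6753, 0.0676, 0.162]
tool_rot: [179.9, 0.1, 168.6]
force: [-3.4, -0.2, 9.0]
grip_width: 0.0009
grasp_force: 4.6
```

Emit:
arm_command --series "0 0 -15 0 255;0 0 -30 0 255;15 0 -35 0 255;35 0 -30 0 255;35 0 -10 0 255;25 0 0 0 200;25 0 0 0 100;0 0 0 0 0;0 0 0 0 0;0 0 0 0 0"

```text
time_s: 19.98
tool_pos: [0.5464, 0.0935, 0.2769]
tool_rot: [180.0, 0.1, 168.6]
force: [0.8, 0.6, -0.2]
grip_width: 0.026
grasp_force: 0.0
```

```bash
python3 - <<'E'
from h import *
st();im,C=shot("wrist","w7")
for p in [(-62,0,156),(-137,0,154),(13,0,160)]:print(p,proj(C,b2w(np.array(p)/1e3)).round())
cv2.imwrite("pics/w7c.png",cv2.resize(im[130:350,190:460],None,fx=2.9,fy=2.7,interpolation=2))
E
```

```text
19.98 tcp box mm [-146.2   -1.1  276.9] rot [1.7998e+02 8.0000e-02 1.6860e+02] F box [ 0.7  0.7 -0.2] w 26.0 0.0
(-62, 0, 156) [325. 281.]
(-137, 0, 154) [325. 201.]
(13, 0, 160) [325. 353.]
```

View pics/w7c.png

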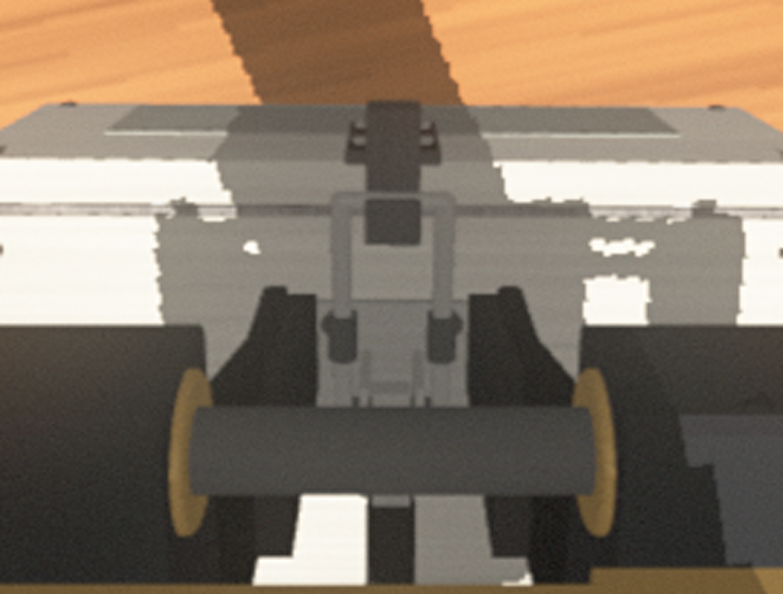

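The loop bar lies hooked at the keeper (crop row 197, partly under the lip) and the handle lies back at crop (390,540). The door is flush and the robot is clear, so I'm handing in.

```bash
python3 -c "
from h import *
st();print(env.sign_off())"
```

```text
20.03 tcp box mm [-146.    -1.3  276.6] rot [-1.7999e+02  5.0000e-02  1.6856e+02] F box [ 0.3 -0.2 -0.8] w 29.7 0.0
the job is handed in; nothing more can be done
None
```

I shut the door on its gasket, hooked the loop under the keeper's lip and pushed the lever over centre, where it stayed down; I handed the job in at about 20 s. Measured forces stayed under about 20 N and the last picture shows it closed, but sign-off returned no verdict and I could not read the loop's pull on the keeper directly.

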